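# Load lacquer blanks into a spring-fed magazine

### The arm

A 6-joint arm with a two-finger parallel gripper is mounted at the origin on the work surface. World frame = base frame: x ahead of the robot, y to its left, z up, the work surface at z = 0. Lengths are in mm, angles in rad, forces in N, time in s.
With the tool pointing down it reaches from about 350 to 775 mm from the base axis. Payload 7.3 kg.
Tool frame: the origin (TCP) lies midway between the tips of the shut fingers; the grasp point (between the pads) lies 19 mm behind it; x points along the fingers, y is the direction in which the jaws open and shut, and the axes are right-handed (so a half turn about x gives the same grasp; the last joint's range is limited). The gripper opens to 92 mm and grips with 3 to 60 N. Pads are 19 mm wide; open, the fingers measure 130 mm over their backs; the gripper's body (75 mm by 190 mm) begins 47 mm behind the grasp point.
Start: joints at [-1.276, 0.342, 1.524, -0, 1.275, -0.146], TCP at [224.022, -474.825, 226.741] pointing down, gripper open.
Joint ranges: [-2.53, 2.53], [-0.77, 2.02], [0.04, 2.7], [-1, 4.14], [0.28, 2.66], [-3.11, 3.11]. Speed limits (rad/s): [2.57, 2.57, 3.14, 3.14, 3.14, 3.14].

### API

Orientations are given as [roll, pitch, yaw] about the fixed x, y, z axes, in that order (R = Rz(yaw) Ry(pitch) Rx(roll)).
In Python, from plant import bot gives the robot as it stands. The module is installed in compiled form; this text tells all that it offers.
- The arm moves only by the shell command python3 -m handwheel 'ROWS' [OPENING]. ROWS is JSON, a list that holds one entry, the list of rows, each a list of 4 numbers: the shift along the tool's x, y, z in cm, then the turn about the tool's x in rad. A call has 1 to 8 rows; each row shifts and turns the commanded pose from where the row before left it, along the tool's axes as they then stand; what a row does not reach is not made up. A row lasts 1/12 s, in which the tool goes at most 41.7 mm and 7.16 degrees, less where a joint would pass 70% of its speed; a pose out of reach is approached as far as the arm can. A call is refused whole if a number of a shift passes 4.17 or a number of a turn 0.125, either way. A call with a gripper value outside its range is refused whole. OPENING is the opening, from 0 (shut) to 1 (fully open), set as the call begins (- or left out, the last holds). The fingers move at their own pace and stop on an object; the grip force is fixed at half the most. Time passes only in rows, so rows that do not move let the fingers close. It gives the time, the measured TCP pose, the force and the opening at its end, in the units of the state.
- bot.get_obs(): the state, without advancing time (a new reading comes with each control period).
- bot.capture(name): name is "scene" or "top" or "wrist"; returns (picture, depth): 420x560x3 uint8, red, green, blue; 420x560 float32, mm along the optical axis (not along the pixel's ray), 0 where there is no reading.
- bot.camera_model(name): a dict with "fx", "fy", "cx", "cy" (pixels), "dist_coeffs" ([k1, k2, p1, p2, k3] as OpenCV has them; the pictures are not rectified), "position" and "rotation" of the camera in the world. Camera axes: x right, y down, z forward; pixel columns grow to the right and rows downward; lengths in mm; the calibration is good to about 2 mm. A picture is of the moment at which its call begins: read the wrist's pose just before it. camera_model takes no time and is no camera call; for the wrist camera it gives the pose at the moment of the call.
- bot.close_job(): hands the job in, once; it reports no verdict.
Trained networks look in the newest picture that a camera, given by its name, has taken for a name from the list of things; names that differ only in an ending like _2 or _b are one class to them, and where a whole thing is asked for, a point or a joint stands for the part that bears it (a point fixed in the world has none). Each returns a list of dicts, best first, with "conf" (0 to 1); they miss things now and then, are a little off and sometimes report something else, mostly with a low value. They report only what shows in the picture. A call takes as long as a camera call. They do not tell look-alikes from the thing itself.
- bot.find_in(camera, label): "bbox" ([left, top, width, height] in pixels, round what is visible of it).
- bot.spot_point(camera, label): "point" ([column, row] in pixels: a listed point, or the origin of a listed thing).
The state is a dict: "time": time; "joint_positions": joint angles; "dq": joint speeds; "tau": joint torques, N m; "tool_pos": TCP position; "tcp_rot": TCP orientation; "contact_force": force on the tool from outside, world axes, zero at the start; "moment": the same for the moment, N m; "grip_width": finger opening in mm.
Only numpy, scipy, OpenCV 4.12 (cv2) and the standard library are available. Lean on these libraries where they do the work, as an engineer would, in place of code of your own. Each camera call takes 0.05 s, during which the arm holds its last target.

### The job

Load the feed magazine from the drying rack: set the red blank flat in the mouth and push it down against the sprung follower until both orange catches snap over it and hold it once you let go, then push the black blank in on top of it in the same way, so that both end up held down under the catches. Leave the bare wooden blank on the rack, and do not knock the brush and the jar that are in between.

Things in the scene. Friction and masses are not known exactly. Their poses are not given: they have to be found in the camera images.
- magazine: feed magazine bolted to the table, aluminium base 210 x 130 mm; origin at the centre of its underside, x along the well's length. Four steel corner guides enclose an upright well 124 (x) by 54 mm (y); they rise to 129 mm above the table, the top 10 mm flared outward. Long sides open for fingers over 88 mm between guides. One loaded blank: its underside at 76 mm; two: lower 52, upper 76 mm
- mouth (a point): centre of the well at the height of the catches' flat undersides, 100 mm above the table; axes as the magazine's. A blank laid in the mouth rests on the catches' ramps, underside about 115 mm above the table. Push it straight down (up to 25 N): the catches spread, then snap back over it once its top is below 100 mm; push 3 to 5 mm past that to be sure
- catch_far (a joint): orange sprung catch, 22 mm wide, at the middle of the well's +x end: distance pushed outward, in m (0 = out over the well, 0.011 at most; light spring, 1 to 2.5 N). At 0 it juts 8 mm into the well (tip 54 mm from the centre): flat underside, 4 mm upright nose, then a steep ramp widening upward to 122 mm above the table
- catch_near (a joint): the same catch at the well's -x end
- follower (a joint): green sprung follower plate (112 x 36 mm) in the magazine: distance it is pushed down, in m. 0 = empty, its top 96 mm above the table; 0.020 with one blank under the catches, 0.044 with two; bottoms at 0.053. Push-back about 3 N at 0 and 8 N at 0.044
- red_blank: rectangular wooden blank, 120 x 50 x 24 mm (its own x, y, z), about 0.11 kg, red lacquer; origin at the centre of its underside, x along its length. It starts lying flat across the rack's rails, underside 45 mm above the table, in one of three places 95 mm apart
- black_blank: rectangular wooden blank, 120 x 50 x 24 mm (its own x, y, z), about 0.11 kg, black lacquer; origin at the centre of its underside, x along its length. It starts lying flat across the rack's rails, underside 45 mm above the table, in one of three places 95 mm apart. If it is pressed home while gripped, the fingertips must not reach below its underside: the red blank under it is as wide
- bare_blank: rectangular wooden blank, 120 x 50 x 24 mm (its own x, y, z), about 0.11 kg, bare pale wood; it stays on the rack; origin at the centre of its underside, x along its length. It starts lying flat across the rack's rails, underside 45 mm above the table, in one of three places 95 mm apart
- rack: fixed low aluminium drying rack: two rails, 14 mm wide, 290 mm long along its y axis, 90 mm apart, tops 45 mm above the table; the blanks lie across them, lengthwise along the rack's x, with 45 mm free between neighbours; open below the middle of each blank; origin at table level under its centre. Rack and magazine may swap sides of the table
- brush: flat lacquer brush, 190 mm, lying on the table between rack and magazine; bystander
- jar: amber glass jar with black lid, 64 mm across, 85 mm tall, standing beyond the brush; bystander
Not all that is in view belongs to the job. Leave any purple look-alike of the black_blank alone. Of the things that look like the red_blank, the smallest one is meant.

How it is judged (in metres and radians):
On the way, in this order (a step that is already met when the one before it is completed fails the run):
1. the red blank alone is under both catches, on the follower, let go (z of red_blank in the frame of magazine between 0.072 and 0.079 m and x of red_blank in the frame of magazine between -0.006 and 0.006 m and y of red_blank in the frame of magazine between -0.006 and 0.006 m and angle between the x axis of red_blank and the x axis of magazine, either way round below 0.1 rad and angle between red_blank's own z axis and vertical below 0.06 rad and contact force between red_blank and the fingers below 0.3 N and linear speed of red_blank below 0.02 m/s and value of joint follower above 0.017 m), for 0.2 s.
2. the black blank is under both catches on top of the red blank, let go (z of black_blank in the frame of magazine between 0.072 and 0.079 m and x of black_blank in the frame of magazine between -0.006 and 0.006 m and y of black_blank in the frame of magazine between -0.006 and 0.006 m and angle between the x axis of each of black_blank, red_blank and the x axis of magazine, either way round below 0.1 rad and angle between each of black_blank, red_blank's own z axis and vertical below 0.06 rad and contact force between each of black_blank, red_blank and the fingers below 0.3 N and linear speed of each of black_blank, red_blank below 0.02 m/s and z of red_blank in the frame of magazine between 0.048 and 0.055 m and x of red_blank in the frame of magazine between -0.006 and 0.006 m and y of red_blank in the frame of magazine between -0.006 and 0.006 m), for 0.2 s.
At the end, for the whole second after the job is handed in: Red blank lying flat at the bottom and black blank flat on top of it in the magazine's well, both held down by the catches (heights within +3/-4 mm of the latched heights, within 6 mm of the well's centre, level, at rest and let go); the bare blank is still on the rack within 20 mm of its start (all of step 2 and value of joint follower above 0.04 m and distance of bare_blank from where it was at the start of the episode below 0.02 m); the robot touches nothing.
It fails at once if the bare blank is moved more than 20 mm (distance of bare_blank from where it was at the start of the episode above 0.02 m).
It fails at once if the brush or the jar is moved more than 30 mm (distance of any of brush, jar from where it was at the start of the episode above 0.03 m).
It also fails if it takes over 67 s, if anything falls off the work surface, if the arm or the gripper's body presses on something with over 40 N, if the wrist force passes 120 N, or if a joint passes its speed limit or range.

## Working session

There is one attempt and no reset: what is moved stays moved. The work goes in short steps, Python scripts to look and compute and a shell command to move; the robot and the scene stay as the last step left them, time stands still between calls to the robot, and variables do not carry over. Pictures are saved under pics/ and viewed, and the job is handed in when it is done.

```bash
mkdir -p pics; ls; python3 - <<'E'
from plant import bot
import cv2
o=bot.get_obs()
for k,v in o.items(): print(k,v)
for n in ["scene","top","wrist"]:
    p,d=bot.capture(n); cv2.imwrite(f"pics/{n}0.png",p[:,:,::-1])
    m=bot.camera_model(n); print(n,m)
E
```

```text
pics
time 0.0
joint_positions [-1.27599637e+00  3.42729660e-01  1.52504132e+00 -1.31262355e-06
  1.27539880e+00 -1.46026594e-01]
dq [ 0.00049513  0.00020141  0.00019469 -0.00089966  0.0016712   0.00118665]
tau [-1.11443722e-03 -4.31248212e+01 -2.44212538e+01  7.17292889e-02
  5.61598269e-02 -1.34935053e-04]
tool_pos [ 223.89482957 -474.40098616  226.03288623]
tcp_rot [-1.71602707  1.5692192   1.86639252]
contact_force [ 0.91496909 -0.5744915  -0.23047543]
moment [ 0.01742484  0.01278441 -0.05702911]
grip_width 91.92760022995087
scene {'fx': 409.50583980653863, 'fy': 409.50583980653863, 'cx': 286.69083592830435, 'cy': 211.46479099376896, 'dist_coeffs': array([-0.08727362,  0.        ,  0.        ,  0.        ,  0.        ]), 'position': array([1043.57243544, -198.40050913,  971.49331785]), 'rotation': array([-2.55268578, -0.0112594 ,  1.17506382])}
top {'fx': 523.3913027864553, 'fy': 523.3913027864553, 'cx': 271.61960465147456, 'cy': 207.65066361470028, 'dist_coeffs': array([-0.17235506,  0.        ,  0.        ,  0.        ,  0.        ]), 'position': array([ 368.46374642,   49.95593685, 1369.85059684]), 'rotation': array([-3.05612802, -0.02357553, -1.57718027])}
wrist {'fx': 317.222506344662, 'fy': 317.222506344662, 'cx': 280.4552904028515, 'cy': 213.0208645494401, 'dist_coeffs': array([-0.0366281,  0.       ,  0.       ,  0.       ,  0.       ]), 'position': array([ 292.55549525, -441.86237646,  383.65858625]), 'rotation': array([ 2.85954383e+00,  4.59866206e-04, -1.13061498e+00])}
```

View pics/scene0.png

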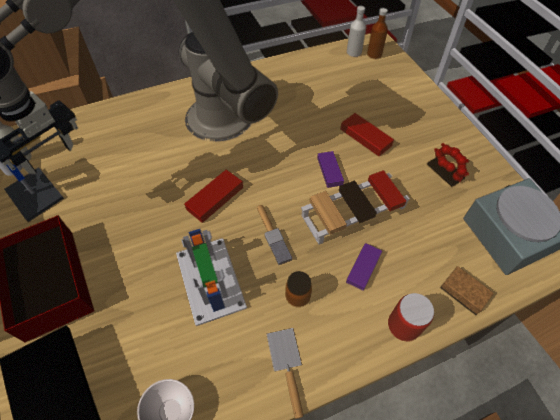

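View pics/top0.png

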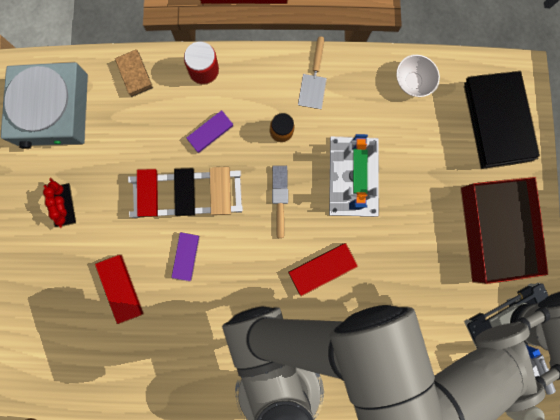

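View pics/wrist0.png

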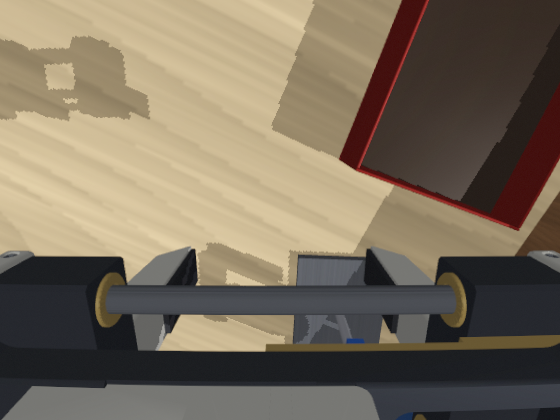

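The top view shows the rack at columns 130-240, rows 168-215, with red at 147, black at 185 and bare at 220. The magazine is at about (355,175), the brush at about (280,200) and the jar at (282,127). The larger red blocks and the purple ones lie on the table as decoys.

```bash
cat > h.py <<'E'
import numpy as np, cv2
from scipy.spatial.transform import Rotation as Rot
from plant import bot
def cam(n):
    m=bot.camera_model(n); K=np.array([[m['fx'],0,m['cx']],[0,m['fy'],m['cy']],[0,0,1]])
    return m,K,Rot.from_euler('xyz',m['rotation']).as_matrix(),np.array(m['position'])
def cloud(n,d):
    m,K,R,t=cam(n); h,w=d.shape
    u,v=np.meshgrid(np.arange(w),np.arange(h))
    uv=np.stack([u,v],-1).reshape(-1,1,2).astype(float)
    p=cv2.undistortPoints(uv,K,m['dist_coeffs']).reshape(h,w,2)
    P=np.dstack([p[...,0]*d,p[...,1]*d,d])
    return P@R.T+t
def rect(W,mask):
    pts=W[mask][:,:2].astype(np.float32)
    r=cv2.minAreaRect(pts)
    c=np.array(r[0]);b=cv2.boxPoints(r)
    e=[b[1]-b[0],b[2]-b[1]]
    L=sorted(e,key=np.linalg.norm)
    return c.round(1),np.round([np.linalg.norm(L[1]),np.linalg.norm(L[0])],1),round(np.arctan2(L[1][1],L[1][0])%np.pi,4)
E
python3 - <<'E'
from h import *
for n in ["top","scene"]:
    p,d=bot.capture(n); W=cloud(n,d); np.save(f"pics/{n}_W.npy",W); np.save(f"pics/{n}_p.npy",p)
    hsv=cv2.cvtColor(p,cv2.COLOR_RGB2HSV)
    table=W[(np.abs(W[...,2])<15)&(d>0)]; print(n,"table z",np.median(table[:,2]))
    for lab in ["red_blank","black_blank","bare_blank","magazine","mouth","catch_far","catch_near","rack","jar","brush","follower"]:
        try:
            f=bot.find_in(n,lab); s=bot.spot_point(n,lab)
            print(lab,[(np.round(x['bbox']).tolist(),round(x['conf'],2)) for x in f][:3],[(np.round(x['point'],1).tolist(),round(x['conf'],2),W[int(x['point'][1]),int(x['point'][0])].round(1).tolist()) for x in s][:3])
        except Exception as e: print(lab,e)
print(bot.get_obs()['time'])
E
```

```text
top table z -0.18238252738672145
red_blank [([98.0, 255.0, 49.0, 71.0], 0.87), ([139.0, 170.0, 15.0, 45.0], 0.75), ([288.0, 240.0, 71.0, 58.0], 0.66)] [([151.7, 196.0], 0.77, [510.9, 322.1, 64.5]), ([121.5, 287.0], 0.7, [280.3, 405.8, 30.0]), ([324.6, 269.6], 0.68, [324.9, -115.2, 33.1])]
black_blank [([170.0, 228.0, 28.0, 54.0], 0.94), ([174.0, 165.0, 25.0, 49.0], 0.82), ([186.0, 110.0, 45.0, 39.0], 0.8)] [([209.4, 130.9], 0.96, [689.7, 180.9, 20.3]), ([184.9, 193.4], 0.9, [517.0, 237.1, 73.8]), ([182.7, 255.7], 0.85, [362.6, 248.2, 26.0])]
bare_blank [([208.0, 166.0, 25.0, 48.0], 0.88), ([137.0, 170.0, 21.0, 45.0], 0.73), ([332.0, 134.0, 47.0, 83.0], 0.42)] [([218.3, 191.2], 0.73, [522.0, 152.3, 70.3])]
magazine [([331.0, 133.0, 47.0, 84.0], 0.94), ([126.0, 169.0, 116.0, 48.0], 0.25)] [([353.6, 174.3], 0.63, [561.2, -184.3, 89.5])]
mouth [([331.0, 133.0, 50.0, 84.0], 0.67)] [([360.3, 168.8], 0.85, [575.6, -201.3, 94.6])]
catch_far it knows: bare_blank, black_blank, brush, jar, magazine, mouth, rack, red_blank
catch_near it knows: bare_blank, black_blank, brush, jar, magazine, mouth
[... 1111 characters left out ...]
9.0, 65.0], 0.59)] [([210.6, 278.8], 0.97, [611.4, -200.7, 95.0])]
mouth [([177.0, 230.0, 70.0, 98.0], 0.72)] [([203.4, 265.7], 0.67, [572.3, -206.3, 93.8])]
catch_far it knows: bare_blank, black_blank, brush, jar, magazine, mouth, rack, red_blank
catch_near it knows: bare_blank, black_blank, brush, jar, magazine, mouth, rack, red_blank
rack [([301.0, 176.0, 109.0, 66.0], 0.76)] [([350.5, 214.9], 0.77, [524.7, 226.3, -1.3])]
jar [([285.0, 270.0, 27.0, 39.0], 0.59)] [([294.0, 294.9], 0.56, [712.0, -30.3, 68.0])]
brush [([259.0, 208.0, 33.0, 56.0], 0.87)] [([269.9, 233.9], 0.97, [506.3, -14.2, 17.7])]
follower it knows: bare_blank, black_blank, brush, jar, magazine, mouth, rack, red_blank
2.15
```

```bash
python3 - <<'E'
from h import *
def big(m):
    n,l,s,c=cv2.connectedComponentsWithStats(m.astype(np.uint8)); 
    return l==1+np.argmax(s[1:,4])
for n in ["top","scene"]:
    W=np.load(f"pics/{n}_W.npy");p=np.load(f"pics/{n}_p.npy")
    X,Y,Z=W[...,0],W[...,1],W[...,2]; hsv=cv2.cvtColor(p,cv2.COLOR_RGB2HSV)
    H,S,V=[hsv[...,i].astype(int) for i in range(3)]
    for nm,y0 in [("red",322),("black",233),("bare",142)]:
        m=(abs(X-535)<100)&(abs(Y-y0)<45)&(Z>62)&(Z<78); m=big(m)
        print(n,nm,rect(W,m),"n",m.sum(),"z",np.median(Z[m]).round(1))
        r=np.percentile(Y[m],[2,98]),np.percentile(X[m],[2,98]);print("   ",r)
    mg=(X>440)&(X<720)&(abs(Y+195)<110)
    m=big(mg&(Z>5)&(Z<200)); print(n,"mag all",rect(W,m),m.sum())
    g=mg&(H>45)&(H<85)&(S>90)&(Z>80); print("follower",rect(W,big(g)),g.sum(),np.median(Z[g]))
    o=mg&(H>4)&(H<18)&(S>150)&(Z>60); 
    nn,l,s,c=cv2.connectedComponentsWithStats(o.astype(np.uint8))
    for i in range(1,nn):
        if s[i,4]>8: q=W[l==i]; print("  orange",s[i,4],q.mean(0).round(1),q.min(0).round(1),q.max(0).round(1))
    st=mg&(Z>115)&(Z<140); nn,l,s,c=cv2.connectedComponentsWithStats(st.astype(np.uint8))
    for i in range(1,nn):
        if s[i,4]>4: q=W[l==i]; print("  high",s[i,4],q.mean(0).round(1),q.min(0).round(1),q.max(0).round(1))
    j=(abs(X-680)<60)&(abs(Y+3)<60)&(Z>70);print("jar",W[j].mean(0),j.sum())
    j=(abs(X-500)<120)&(abs(Y-3)<50)&(Z>6)&(Z<60);q=W[big(j)];print("brush",q.min(0).round(),q.max(0).round())
    cv2.imwrite(f"pics/{n}_zm.png",cv2.resize(p[120:230,320:400] if n=="top" else p[220:330,165:255],None,fx=6,fy=5,interpolation=cv2.INTER_CUBIC)[:,:,::-1])
E
```

```text
top red (array([520.2, 333.9]), array([119.2,  50.1], dtype=float32), np.float32(0.0344)) n 911 z 68.9
    (array([309.52105406, 357.3356343 ]), array([462.72843813, 576.85106832]))
top black (array([523.2, 239.3]), array([121. ,  49.1], dtype=float32), np.float32(0.0136)) n 925 z 68.8
    (array([215.23305347, 263.35521668]), array([464.89104993, 581.08163432]))
top bare (array([525. , 148.8]), array([120.4,  50.7], dtype=float32), np.float32(0.0287)) n 945 z 68.6
    (array([124.81345549, 172.68584854]), array([466.96757528, 582.13640114]))
top mag all (array([ 574.3, -200.5]), array([221.4, 132.7], dtype=float32), np.float32(3.1105)) 3791
follower (array([ 569.7, -200.5]), array([108.8,  35. ], dtype=float32), np.float32(0.0036)) 567 95.34484659904274
  orange 86 [ 634.5 -202.5  108.2] [ 623.1 -215.    96.5] [ 648.8 -192.9  125.3]
  orange 89 [ 500.8 -199.4  107.9] [ 489.6 -210.9   96.1] [ 511.5 -189.4  124. ]
  high 42 [ 628.5 -176.   124.9] [ 613.6 -187.4  116. ] [ 637.7 -168.5  131.8]
  high 59 [ 626.1 -229.9  124.3] [ 610.9 -237.1  116.2] [ 637.3 -219.   133.8]
  high 22 [ 629
[... 1184 characters left out ...]
4  111.2] [ 487.6 -211.2   97.9] [ 519.  -190.1  124.5]
  orange 107 [ 637.8 -204.7  105.2] [ 619.1 -215.9   90.6] [ 651.3 -193.7  124.2]
  high 54 [ 513.  -174.2  124.1] [ 501.4 -182.6  116.2] [ 527.7 -166.9  130.9]
  high 31 [ 510.1 -200.3  119.5] [ 506.6 -211.   115.1] [ 513.5 -189.4  124.5]
  high 63 [ 511.3 -227.5  123.9] [ 501.7 -235.8  115.2] [ 527.4 -217.6  130.7]
  high 43 [ 629.3 -176.   125.4] [ 615.9 -186.7  116.2] [ 642.5 -170.3  131.5]
  high 47 [ 627.6 -233.1  126.1] [ 611.8 -239.1  115.4] [ 639.4 -222.1  132.1]
  high 15 [ 635.  -203.5  120.6] [ 632.6 -213.3  116.8] [ 637.3 -194.4  124.2]
jar [696.54384121 -12.37323801  83.63343436] 463
brush [409. -28.   6.] [599.  19.  26.]
```

View pics/top_zm.png

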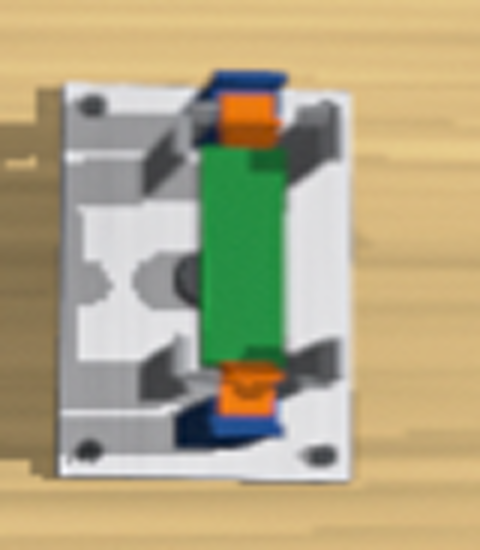

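View pics/scene_zm.png

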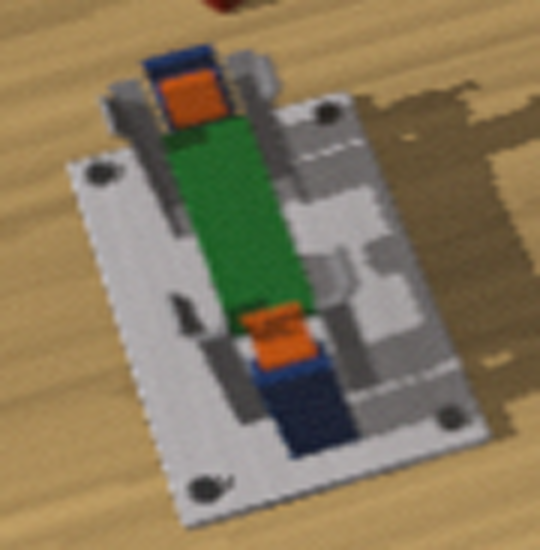

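The zooms show the magazine standing with its x along world x. The orange catches are at about x 505 and 635 and the follower is centred near (570,-202). The rack blanks are at (522,333) red, (524,238) black and (526,147) bare. Next I'll work out the tool axes.

```bash
cat > go.py <<'E'
# usage: go.py x y z yawy(direction of tool y in world, rad): prints delta in tool axes (cm) and turn
import sys
from h import *
o=bot.get_obs(); R=Rot.from_euler('xyz',o['tcp_rot']).as_matrix(); p=np.array(o['tool_pos'])
print("t",round(o['time'],2),"tcp",p.round(1),"F",np.round(o['contact_force'],1),"w",round(o['grip_width'],1),"q",np.round(o['joint_positions'],2))
yy=np.arctan2(R[1,1],R[0,1]); print("tool y dir",round(yy,4),"tilt",np.round(R[:2,0],4),"\n",R.round(3))
if len(sys.argv)>4:
    t=np.array([float(a) for a in sys.argv[1:4]]); a=float(sys.argv[4])
    d=(yy-a+np.pi)%(2*np.pi)-np.pi
    print("delta now cm",(R.T@(t-p)/10).round(3),"turn about x",round(d,4))
    R2=R@Rot.from_rotvec([d,0,0]).as_matrix()
    print("delta after turn",(R2.T@(t-p)/10).round(3))
E
python3 go.py 570 -202 226 1.571
```

```text
t 2.15 tcp [ 224.  -474.8  226.7] F [-0.7  0.7  0.8] w 92.1 q [-1.28  0.34  1.52  0.    1.28 -0.15]
tool y dir -1.13 tilt [ 0.     -0.0001] 
 [[ 0.     0.427 -0.904]
 [-0.    -0.904 -0.427]
 [-1.     0.     0.   ]]
delta now cm [  0.073  -9.915 -42.931] turn about x -2.701
delta after turn [ 0.073 27.276 34.604]
```

```bash
python3 -m handwheel '[[[0,0,0,0.117],[0,0,0,0.117],[0,0,0,0.117],[0,0,0,0.119],[0,-2.81,-2.68,0],[0,-2.81,-2.68,0],[0,-2.81,-2.68,0],[0,-2.81,-2.68,0]]]' 0.75
python3 -m handwheel '[[[0,-2.81,-2.68,0],[0,-2.81,-2.68,0],[0,-2.81,-2.68,0],[0,-2.81,-2.68,0],[0,-2.81,-2.68,0],[0,-2.81,-2.68,0],[0,0,0,0]]]'
python3 go.py 500 -202 226 -1.6
```

```text
time: 2.82
tool_pos: [335.2, -364.4, 226.8]
tcp_rot: [2.465, 1.571, -0.707]
contact_force: [0.3, -0.6, 0.1]
grip_width: 68.8
time: 3.4
tool_pos: [503.8, -196.9, 226.7]
tcp_rot: [-2.464, 1.568, 0.654]
contact_force: [-1.4, 0.9, 0.1]
grip_width: 68.6
t 3.4 tcp [ 503.8 -196.9  226.7] F [-1.4  0.9  0.1] w 68.6 q [-0.52  0.37  1.48  0.    1.29  1.08]
tool y dir -1.5944 tilt [0.0022 0.0017] 
 [[ 0.002 -0.024 -1.   ]
 [ 0.002 -1.     0.024]
 [-1.    -0.002 -0.002]]
delta now cm [0.064 0.516 0.372] turn about x 0.0056
delta after turn [0.064 0.518 0.369]
```

```bash
python3 - <<'E'
from h import *
o=bot.get_obs();
p,d=bot.capture("wrist"); o=bot.get_obs();print(o['dq'])
p,d=bot.capture("wrist"); W=cloud("wrist",d); np.save("pics/w1_W.npy",W);np.save("pics/w1_p.npy",p)
o=bot.get_obs();print(o['tool_pos'],o['dq'],o['time'],bot.camera_model("wrist")['position'])
cv2.imwrite("pics/w1.png",p[:,:,::-1])
E
```

```text
[-7.06032354e-02 -1.52815367e-02  3.15960289e-02 -2.74760822e-02
 -8.04552591e-05 -3.41255558e-02]
[ 500.68541912 -200.6061506   226.46240127] [-0.05343365 -0.01252885  0.0179441  -0.00847278  0.00084572 -0.00921562] 3.5 [ 576.48360966 -201.73733036  383.8331975 ]
```

View pics/w1.png

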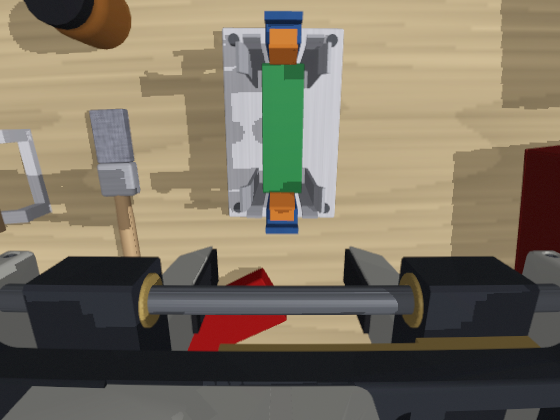

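The wrist view shows the whole magazine: base from (222,28) to (342,217), the green follower centred near (283,128), catches at (283,45) and (282,208). The arm was still settling, so I'll measure again at rest.

```bash
cat > mag.py <<'E'
from h import *
import sys
def big(m):
    n,l,s,c=cv2.connectedComponentsWithStats(m.astype(np.uint8)); return l==1+np.argmax(s[1:,4])
for k in range(4):
    a=bot.get_obs()
    if np.abs(a['dq']).max()<0.01: break
    bot.capture("wrist")
W0=cam("wrist"); p,d=bot.capture("wrist"); W=cloud("wrist",d); print(W0[3],cam("wrist")[3], bot.get_obs()['tool_pos'],bot.get_obs()['time'])
X,Y,Z=W[...,0],W[...,1],W[...,2]; hsv=cv2.cvtColor(p,cv2.COLOR_RGB2HSV); H,S,V=[hsv[...,i].astype(int) for i in range(3)]
rows=np.arange(420)[:,None]<245
print("table",np.median(Z[rows&(abs(Z)<12)&(d>0)]))
mg=(X>440)&(X<720)&(abs(Y+195)<110)&rows
m=big(mg&(Z>4)&(Z<30)); print("base",rect(W,m),np.median(Z[m]))
g=big(mg&(H>45)&(H<85)&(S>90)&(Z>80)&(Z<104)); print("follower",rect(W,g),np.median(Z[g]))
o=mg&(H>4)&(H<18)&(S>150)&(Z>60)
nn,l,s,c=cv2.connectedComponentsWithStats(o.astype(np.uint8))
for i in range(1,nn):
    if s[i,4]>20: q=W[l==i]; print("  orange",s[i,4],q.mean(0).round(1),q.min(0).round(1),q.max(0).round(1))
st=mg&(Z>123)&(Z<140)&(S<60); nn,l,s,c=cv2.connectedComponentsWithStats(st.astype(np.uint8))
for i in range(1,nn):
    if s[i,4]>4: q=W[l==i]; print("  high",s[i,4],q.mean(0).round(1),q.min(0).round(1),q.max(0).round(1),c[i].round())
E
python3 mag.py
```

```text
[ 575.04933232 -204.3514012   384.1841019 ] [ 575.05496011 -204.41608801  384.25062434] [ 499.34388895 -202.91668887  226.83021799] 3.75
table -0.36568870784256546
base (array([ 568. , -242.4]), array([210.7,  51.2], dtype=float32), np.float32(3.1276)) 11.624847048372885
follower (array([ 569.8, -201.6]), array([110.9,  35.6], dtype=float32), np.float32(3.1106)) 95.58329406818245
  orange 968 [ 634.7 -203.8  110.8] [ 575.1 -214.7  101.4] [ 649.3 -192.5  384.3]
  orange 654 [ 505.1 -199.5  110.1] [ 490.5 -210.5  100.8] [ 515.7 -188.7  123.6]
  high 456 [ 630.  -174.9  126.9] [ 614.2 -186.6  123. ] [ 641.2 -167.2  130.6] [238.  46.]
  high 456 [ 628.2 -232.1  126.9] [ 612.3 -238.7  123. ] [ 639.4 -220.8  130.6] [315.  46.]
  high 335 [ 510.8 -171.1  126.9] [ 499.6 -182.6  123. ] [ 526.4 -164.3  130.8] [243. 202.]
  high 321 [ 509.  -228.5  127. ] [ 498.  -235.6  123. ] [ 524.3 -216.4  130. ] [312. 202.]
```

```bash
python3 -m handwheel '[[[0,-3.74,0.45,0],[0,-3.74,0.45,0],[0,-3.74,0.45,0],[0,-3.74,0.45,0],[0,-3.74,0.45,0],[0,-3.74,0.45,0],[0,-3.74,0.45,0],[0,-3.74,0.45,0]]]'
python3 -m handwheel '[[[0,-3.74,0.45,0],[0,-3.74,0.45,0],[0,-3.74,0.45,0],[0,-3.74,0.45,0],[0,-3.74,0.45,0],[0,0,0,-0.05],[0,0,0,0],[0,0,0,0]]]'
cat > blk.py <<'E'
from h import *
def big(m):
    n,l,s,c=cv2.connectedComponentsWithStats(m.astype(np.uint8)); return l==1+np.argmax(s[1:,4])
for k in range(5):
    if np.abs(bot.get_obs()['dq']).max()<0.01: break
    bot.capture("wrist")
p,d=bot.capture("wrist"); W=cloud("wrist",d); X,Y,Z=W[...,0],W[...,1],W[...,2]
cv2.imwrite("pics/blk_%d.png"%int(bot.get_obs()['time']*100),p[:,:,::-1])
rows=np.arange(420)[:,None]<245
print("table",np.median(Z[rows&(abs(Z)<12)&(d>0)]))
for nm,y0 in [("red",333),("black",239),("bare",147)]:
    m=(abs(X-525)<100)&(abs(Y-y0)<40)&(Z>64)&(Z<75)&rows
    if m.sum()>100:
        m=big(m); print(nm,rect(W,m),m.sum(),np.median(Z[m]).round(1),"rows",np.where(m.any(1))[0][[0,-1]],"cols",np.where(m.any(0))[0][[0,-1]])
E
python3 blk.py; python3 go.py 522 333 120 -1.551
```

```text
time: 4.42
tool_pos: [472.4, 99.0, 227.0]
tcp_rot: [2.958, 1.57, -0.215]
contact_force: [0.5, 0.3, -0.2]
grip_width: 68.9
time: 5.08
tool_pos: [456.0, 285.1, 226.6]
tcp_rot: [1.322, 1.57, -1.801]
contact_force: [-1.2, 0.5, 0.0]
grip_width: 69.1
table -0.43865013862054525
red (array([521.8, 334.9]), array([120.7,  50.6], dtype=float32), np.float32(0.0313)) 6524 68.5 rows [ 65 192] cols [201 258]
black (array([523.5, 239.2]), array([120.4,  50.3], dtype=float32), np.float32(0.0313)) 6517 68.5 rows [ 65 192] cols [303 356]
bare (array([525.3, 148.5]), array([119.9,  51.5], dtype=float32), np.float32(0.0294)) 6468 68.5 rows [ 66 192] cols [390 454]
t 5.23 tcp [456.3 284.5 226.8] F [ 0.8 -0.2 -0.4] w 69.0 q [ 0.42  0.37  1.49 -0.    1.29  1.97]
tool y dir -1.5532 tilt [ 0.0001 -0.0003] 
 [[ 0.     0.018 -1.   ]
 [-0.    -1.    -0.018]
 [-1.     0.    -0.   ]]
delta now cm [10.683 -4.739 -6.654] turn about x -0.0022
delta after turn [10.683 -4.725 -6.664]
```

The wrist picture puts red at (521.8,334.9), black at (523.5,239.2) and bare at (525.3,148.5). All three measure about 120x50 with tops at 68.5, which fits the given sizes. Going to red.

```bash
python3 -m handwheel '[[[2.5,-1.63,-2.21,-0.007],[2.5,-1.63,-2.21,0],[2.5,-1.63,-2.21,0],[3.5,0,0,0],[0,0,0,0],[0,0,0,0],[0,0,0,0]]]'
python3 go.py 521.8 334.8 47 -1.546; ls pics
```

```text
time: 5.82
tool_pos: [521.5, 335.9, 118.5]
tcp_rot: [-2.81, 1.569, 0.358]
contact_force: [0.0, 0.5, 0.4]
grip_width: 68.6
t 5.82 tcp [521.5 335.9 118.5] F [0.  0.5 0.4] w 68.6 q [ 0.45  0.61  1.39 -0.    1.14  1.99]
tool y dir -1.5444 tilt [0.0015 0.0006] 
 [[ 0.001  0.026 -1.   ]
 [ 0.001 -1.    -0.026]
 [-1.    -0.001 -0.001]]
delta now cm [ 7.151  0.115 -0.014] turn about x 0.0016
delta after turn [ 7.151  0.115 -0.014]
blk_523.png
scene0.png
scene_W.npy
scene_p.npy
scene_zm.png
top0.png
top_W.npy
top_p.npy
top_zm.png
w1.png
w1_W.npy
w1_p.npy
wrist0.png
```

```bash
ls pics; python3 - <<'E'
import cv2,glob
f=sorted(glob.glob('pics/blk*'))[-1]; print(f)
E
```

```text
blk_523.png
scene0.png
scene_W.npy
scene_p.npy
scene_zm.png
top0.png
top_W.npy
top_p.npy
top_zm.png
w1.png
w1_W.npy
w1_p.npy
wrist0.png
pics/blk_523.png
```

```bash
python3 -m handwheel '[[[2,0.06,0,0],[2,0,0,0],[1.5,0,0,0],[1,0,0,0],[0.6,0,0,0],[0,0,0,0],[0,0,0,0]]]'
python3 go.py 521.8 334.8 47 -1.546; python3 -m handwheel '[[[0,0,0,0]]]' ; python3 go.py 521.8 334.8 47 -1.546
```

```text
time: 6.4
tool_pos: [521.6, 336.1, 47.1]
tcp_rot: [-2.769, 1.569, 0.4]
contact_force: [-0.4, 1.1, 0.1]
grip_width: 68.6
t 6.4 tcp [521.6 336.1  47.1] F [-0.4  1.1  0.1] w 68.6 q [ 0.45  0.69  1.46 -0.    0.99  1.99]
tool y dir -1.5432 tilt [0.0019 0.0008] 
 [[ 0.002  0.028 -1.   ]
 [ 0.001 -1.    -0.028]
 [-1.    -0.001 -0.002]]
delta now cm [ 0.009  0.128 -0.018] turn about x 0.0028
delta after turn [ 0.009  0.128 -0.018]
time: 6.48
tool_pos: [521.7, 336.2, 47.2]
tcp_rot: [-2.756, 1.568, 0.413]
contact_force: [-0.1, 0.3, 0.2]
grip_width: 68.8
t 6.48 tcp [521.7 336.2  47.2] F [-0.1  0.3  0.2] w 68.8 q [ 0.45  0.69  1.46 -0.    0.99  1.99]
tool y dir -1.5431 tilt [0.0023 0.001 ] 
 [[ 0.002  0.028 -1.   ]
 [ 0.001 -1.    -0.028]
 [-1.    -0.001 -0.002]]
delta now cm [ 0.02   0.143 -0.006] turn about x 0.0029
delta after turn [ 0.02   0.143 -0.007]
```

View pics/blk_523.png

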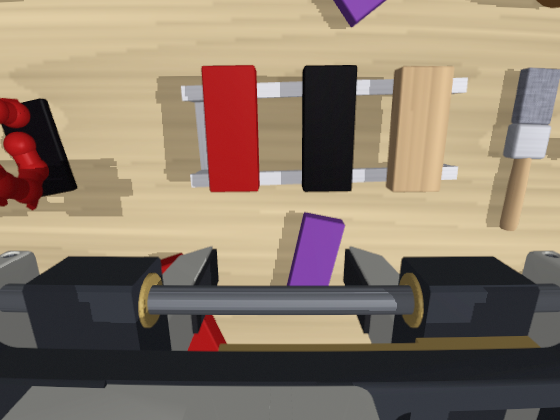

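The wrist picture shows red at columns 203-258, black at 303-356 and bare at 390-445 on the rack, all square to the tool. Closing on red.

```bash
python3 -m handwheel '[[[0,0,0,0],[0,0,0,0],[0,0,0,0],[0,0,0,0],[0,0,0,0]]]' 0
python3 -m handwheel '[[[-2,0,0,0],[-3,0,0,0],[-4,0,0,0],[-4,0,0,0],[-1,0,0,0],[0,0,0,0]]]'
python3 go.py 569.7 -201.6 150 -1.602
```

```text
time: 6.9
tool_pos: [521.0, 335.8, 46.0]
tcp_rot: [2.937, 1.57, -0.177]
contact_force: [-0.7, -0.3, 3.6]
grip_width: 49.7
time: 7.4
tool_pos: [522.6, 336.8, 189.8]
tcp_rot: [-2.719, 1.563, 0.45]
contact_force: [0.8, -0.7, -1.1]
grip_width: 49.6
t 7.4 tcp [522.6 336.8 189.8] F [ 0.8 -0.7 -1.1] w 49.6 q [0.45 0.54 1.3  0.   1.29 1.99]
tool y dir -1.5429 tilt [0.0071 0.0034] 
 [[ 0.007  0.028 -1.   ]
 [ 0.003 -1.    -0.028]
 [-1.    -0.003 -0.007]]
delta now cm [ 3.824 53.967 -3.181] turn about x 0.0591
delta after turn [ 3.824 53.685 -6.363]
```

```bash
python3 -m handwheel '[[[0,2,-0.2,0.059],[0,3.8,-0.46,0],[0,3.8,-0.46,0],[0,3.8,-0.46,0],[0,3.8,-0.46,0],[0,3.8,-0.46,0],[0,3.8,-0.46,0],[0,3.8,-0.46,0]]]'
python3 -m handwheel '[[[0,3.8,-0.46,0],[0,3.8,-0.46,0],[0,3.8,-0.46,0],[0,3.8,-0.46,0],[0,3.8,-0.46,0],[0,3.8,-0.46,0],[0,2,-0.25,0],[0,0,0,0]]]'
python3 -m handwheel '[[[0,0,0,0],[0,0,0,0]]]'
python3 go.py 569.7 -201.6 150 -1.602
```

```text
time: 8.07
tool_pos: [546.0, 47.4, 183.4]
tcp_rot: [-0.021, 1.567, 3.089]
contact_force: [0.7, 0.5, -1.9]
grip_width: 50.3
time: 8.73
tool_pos: [568.6, -204.1, 182.7]
tcp_rot: [-0.024, 1.567, 3.082]
contact_force: [-0.1, -0.3, -1.4]
grip_width: 50.0
time: 8.9
tool_pos: [568.9, -198.7, 183.9]
tcp_rot: [-0.544, 1.567, 2.567]
contact_force: [0.5, -0.2, -0.6]
grip_width: 49.9
t 8.9 tcp [ 568.9 -198.7  183.9] F [ 0.5 -0.2 -0.6] w 49.9 q [-0.46  0.52  1.36  0.    1.26  1.14]
tool y dir -1.6019 tilt [-0.0029  0.0019] 
 [[-0.003 -0.031 -1.   ]
 [ 0.002 -1.     0.031]
 [-1.    -0.002  0.003]]
delta now cm [ 3.392  0.294 -0.102] turn about x 0.0001
delta after turn [ 3.392  0.294 -0.102]
```

```bash
python3 -m handwheel '[[[1.5,0.29,-0.1,0],[2,0,0,0],[1.1,0,0,0],[0.3,0,0,0],[0,0,0,0],[0,0,0,0]]]'
python3 go.py 569.7 -201.6 117 -1.602
python3 - <<'E'
from h import *
p,d=bot.capture("wrist"); W=cloud("wrist",d); X,Y,Z=W[...,0],W[...,1],W[...,2]
cv2.imwrite("pics/w2.png",p[:,:,::-1]); np.save("pics/w2_W.npy",W); np.save("pics/w2_p.npy",p)
E
python3 go.py 569.7 -201.6 117 -1.602
```

```text
time: 9.4
tool_pos: [570.9, -202.2, 137.2]
tcp_rot: [2.671, 1.57, -0.501]
contact_force: [0.0, 0.3, -0.5]
grip_width: 49.5
t 9.4 tcp [ 570.9 -202.2  137.2] F [ 0.   0.3 -0.5] w 49.5 q [-0.47  0.57  1.42 -0.    1.16  1.13]
tool y dir -1.6011 tilt [ 0.0005 -0.0003] 
 [[ 0.001 -0.03  -1.   ]
 [-0.    -1.     0.03 ]
 [-1.     0.    -0.001]]
delta now cm [ 2.022 -0.053  0.127] turn about x 0.0009
delta after turn [ 2.022 -0.053  0.127]
t 9.45 tcp [ 571.2 -202.4  137.7] F [-0.7  0.6 -1. ] w 49.8 q [-0.47  0.57  1.42 -0.    1.16  1.13]
tool y dir -1.6014 tilt [ 0.0014 -0.0007] 
 [[ 0.001 -0.031 -1.   ]
 [-0.001 -1.     0.031]
 [-1.     0.001 -0.001]]
delta now cm [ 2.067 -0.08   0.152] turn about x 0.0006
delta after turn [ 2.067 -0.08   0.152]
```

View pics/w2.png

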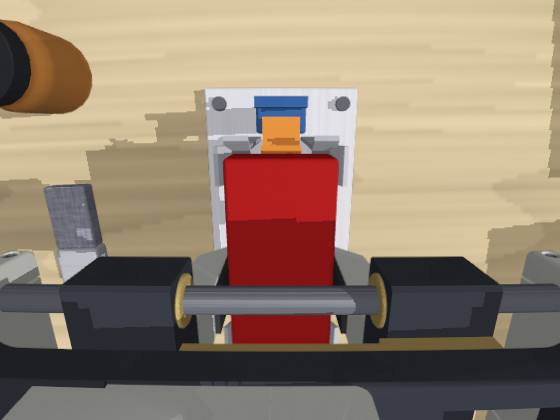

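The wrist view shows red held over the well, columns 225-338, with its far edge at row 155 and the far catch centred at column 281 just beyond it. I'll check the numbers.

```bash
python3 - <<'E'
from h import *
W=np.load("pics/w2_W.npy");p=np.load("pics/w2_p.npy");X,Y,Z=W[...,0],W[...,1],W[...,2]
hsv=cv2.cvtColor(p,cv2.COLOR_RGB2HSV);H,S,V=[hsv[...,i].astype(int) for i in range(3)]
r=((H<6)|(H>174))&(S>150)&(Z>130)&(np.arange(420)[:,None]<250)&(X>560)&(X<660)
print(r.sum(),np.percentile(X[r],[1,50,99]),np.percentile(Y[r],[1,50,99]),np.percentile(Z[r],[5,50,95]))
for a in (600,610,620):
  q=r&(abs(X-a)<4); print(a,Y[q].min(),Y[q].max(),(Y[q].min()+Y[q].max())/2)
q=r&(abs(Y+203)<15)&(Z>150);print("far edge x",X[q].max())
o=(H>6)&(H<18)&(S>150)&(X>610)&(X<660)&(Z>90)&(Z<130)&(np.arange(420)[:,None]<152);print("orange",Y[o].min(),Y[o].max(),X[o].max())
E
```

```text
10598 [590.78076061 613.49108359 632.36119212] [-226.8127772  -203.00329537 -178.87957529] [158.49252741 160.09953775 161.14460449]
600 -226.93232625720836 -177.87555165168303 -202.4039389544457
610 -227.16899836358036 -178.09477484282866 -202.63188660320452
620 -227.81102797124333 -178.57631121182592 -203.19366959153461
far edge x 646.6543794063609
orange -214.92486176282426 -193.0791471223291 649.7457765360019
```

```bash
python3 -m handwheel '[[[0,-0.05,0.17,0],[0.6,0,0,0],[0.6,0,0,0],[0.5,0,0,0],[0.3,0,0,0],[0,0,0,0],[0,0,0,0]]]'
python3 go.py 569.7 -201.6 73 -1.602
```

```text
time: 10.03
tool_pos: [568.7, -202.1, 116.3]
tcp_rot: [-0.325, 1.57, 2.786]
contact_force: [0.4, 0.5, -1.2]
grip_width: 50.4
t 10.03 tcp [ 568.7 -202.1  116.3] F [ 0.4  0.5 -1.2] w 50.4 q [-0.47  0.59  1.45 -0.    1.11  1.13]
tool y dir -1.6021 tilt [-0.0006  0.0002] 
 [[-0.001 -0.031 -1.   ]
 [ 0.    -1.     0.031]
 [-1.    -0.     0.001]]
delta now cm [ 4.334 -0.052 -0.098] turn about x -0.0001
delta after turn [ 4.334 -0.052 -0.098]
```

```bash
python3 -m handwheel '[[[0.4,0,-0.05,0],[0.5,0,0,0],[0.5,0,0,0],[0.5,0,0,0]]]'; python3 go.py 569.7 -201.6 73 -1.602 | head -2
```

```text
time: 10.37
tool_pos: [569.4, -202.2, 97.3]
tcp_rot: [2.184, 1.571, -0.989]
contact_force: [-0.1, -1.0, 0.5]
grip_width: 49.7
t 10.37 tcp [ 569.4 -202.2   97.3] F [-0.1 -1.   0.5] w 49.7 q [-0.47  0.61  1.47 -0.    1.07  1.13]
tool y dir -1.602 tilt [ 0.0001 -0.0002]
```

```bash
python3 -m handwheel '[[[0.5,0,0,0],[0.5,0,0,0],[0.5,0,0,0],[0.4,0,0,0]]]'; python3 -m handwheel '[[[0.4,0,0,0],[0.2,0,0,0],[0,0,0,0],[0,0,0,0]]]';python3 go.py 569.7 -201.6 73 -1.602 
```

```text
time: 10.7
tool_pos: [569.4, -202.2, 78.4]
tcp_rot: [1.946, 1.571, -1.227]
contact_force: [-0.5, -0.1, 7.1]
grip_width: 50.3
time: 11.03
tool_pos: [569.4, -202.2, 72.7]
tcp_rot: [0.67, 1.571, -2.503]
contact_force: [-1.0, -0.3, 3.9]
grip_width: 49.8
t 11.03 tcp [ 569.4 -202.2   72.7] F [-1.  -0.3  3.9] w 49.8 q [-0.47  0.64  1.49 -0.    1.02  1.13]
tool y dir -1.602 tilt [-0.0001 -0.0001] 
 [[-0.    -0.031 -1.   ]
 [-0.    -1.     0.031]
 [-1.     0.     0.   ]]
delta now cm [-0.028 -0.056 -0.03 ] turn about x 0.0
delta after turn [-0.028 -0.056 -0.03 ]
```

```bash
python3 -m handwheel '[[[0,0,0,0],[0,0,0,0],[0,0,0,0]]]' 0.75
python3 -m handwheel '[[[-2,0,0,0],[-3,0,0,0],[-4,0,0,0],[-4,0,0,0],[-1,0,0.5,0],[0,0,0,0]]]'
python3 go.py 523.5 239.2 230 -1.546
python3 - <<'E'
from h import *
p,d=bot.capture("wrist"); W=cloud("wrist",d); X,Y,Z=W[...,0],W[...,1],W[...,2]
cv2.imwrite("pics/w3.png",p[:,:,::-1])
hsv=cv2.cvtColor(p,cv2.COLOR_RGB2HSV);H,S,V=[hsv[...,i].astype(int) for i in range(3)]
r=((H<6)|(H>174))&(S>150)&(Z>80)&(np.arange(420)[:,None]<280)&(X>500)&(X<660)&(abs(Y+202)<40)
print(r.sum(),np.percentile(X[r],[1,50,99]),np.percentile(Y[r],[1,50,99]),np.percentile(Z[r],[5,50,95]))
E
```

```text
time: 11.28
tool_pos: [569.1, -202.0, 72.3]
tcp_rot: [-0.408, 1.57, 2.703]
contact_force: [-0.2, 0.3, 0.2]
grip_width: 65.3
time: 11.78
tool_pos: [565.5, -202.7, 216.8]
tcp_rot: [2.677, 1.563, -0.496]
contact_force: [-0.5, -0.4, 0.6]
grip_width: 69.1
t 11.78 tcp [ 565.5 -202.7  216.8] F [-0.5 -0.4  0.6] w 69.1 q [-0.47  0.49  1.33 -0.    1.32  1.13]
tool y dir -1.602 tilt [ 0.0065 -0.0035] 
 [[ 0.007 -0.031 -0.999]
 [-0.004 -1.     0.031]
 [-1.     0.003 -0.007]]
delta now cm [ -1.506 -44.03    5.566] turn about x -0.056
delta after turn [ -1.506 -44.273   3.094]
6759 [512.97603665 573.76181344 628.00590973] [-225.20151949 -200.91647547 -176.31092916] [95.51079079 96.72646643 97.91159309]
```

View pics/w3.png

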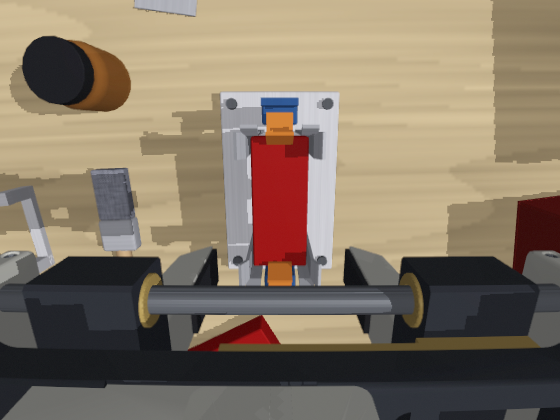

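Red lies in the well (columns 252-308, rows 137-264) with both orange catches over its ends at rows 120-142 and 262-285. I'll recheck its height at rest.

```bash
cat > chk.py <<'E'
from h import *
import sys
for k in range(6):
    if np.abs(bot.get_obs()['dq']).max()<0.008: break
    bot.capture("wrist")
p,d=bot.capture("wrist"); W=cloud("wrist",d); X,Y,Z=W[...,0],W[...,1],W[...,2]; t=bot.get_obs()['time']
cv2.imwrite("pics/chk_%d.png"%int(t*100),p[:,:,::-1]); np.save("pics/chk_W.npy",W); np.save("pics/chk_p.npy",p)
hsv=cv2.cvtColor(p,cv2.COLOR_RGB2HSV);H,S,V=[hsv[...,i].astype(int) for i in range(3)]
rows=np.arange(420)[:,None]<285
near=rows&(abs(X-570)<75)&(abs(Y+202)<40)&(Z>40)
m={'red':((H<6)|(H>174))&(S>150),'black':(V<60)&(S<90)}
print("t",t,"table",np.median(Z[(np.arange(420)[:,None]<245)&(abs(Z)<12)&(d>0)]))
for k,v in m.items():
    r=near&v&(Z>85)
    if r.sum()<800: continue
    n,l,s,c=cv2.connectedComponentsWithStats(r.astype(np.uint8)); r=l==1+np.argmax(s[1:,4])
    q=W[r]; A=np.c_[q[:,:2]-[570,-202],np.ones(len(q))]; co=np.linalg.lstsq(A,q[:,2],rcond=None)[0]
    print(k,r.sum(),"rect",rect(W,r),"zmed",np.median(q[:,2]).round(2),"plane",co.round(4))
o=rows&(H>6)&(H<18)&(S>150)&(abs(X-570)<90)&(abs(Y+202)<30)&(Z>90)&(Z<130)
n,l,s,c=cv2.connectedComponentsWithStats(o.astype(np.uint8))
for i in range(1,n):
    if s[i,4]>60: q=W[l==i]; print("orange",s[i,4],"x",q[:,0].min().round(1),q[:,0].max().round(1),"y",q[:,1].mean().round(1),"z",q[:,2].min().round(1),q[:,2].max().round(1))
E
python3 chk.py; python3 go.py 523.5 239.2 230 -1.546
```

```text
t 12.0833 table -0.27224154741696793
red 7073 rect (array([ 575.7, -201.7]), array([128.6,  49.6], dtype=float32), np.float32(3.1129)) zmed 99.71 plane [ 5.890000e-02 -1.300000e-03  1.004293e+02]
black 571 rect (array([ 619. , -180.8]), array([61. ,  8.7], dtype=float32), np.float32(2.4616)) zmed 288.95 plane [ 1.770300e+00 -1.748000e-01  2.401056e+02]
orange 927 x 623.5 649.8 y -203.5 z 99.6 123.1
orange 586 x 492.9 516.9 y -199.7 z 99.3 122.8
t 12.08 tcp [ 563.8 -201.6  210.7] F [ 0.3  0.4 -0.9] w 68.8 q [-0.47  0.49  1.33 -0.    1.32  1.13]
tool y dir -1.602 tilt [-0.0032  0.0015] 
 [[-0.003 -0.031 -1.   ]
 [ 0.002 -1.     0.031]
 [-1.    -0.001  0.003]]
delta now cm [ -1.849 -43.938   5.407] turn about x -0.056
delta after turn [ -1.849 -44.172   2.938]
```

Red's top is at 99.7 mm, so its underside is about 76, and both catch tips are at ±53–54 mm, i.e. closed. Going for black.

```bash
python3 -m handwheel '[[[0,-2,0.15,-0.056],[0,-3.8,0.25,0],[0,-3.8,0.25,0],[0,-3.8,0.25,0],[0,-3.8,0.25,0],[0,-3.8,0.25,0],[0,-3.8,0.25,0],[0,-3.8,0.25,0]]]' 0.7
python3 -m handwheel '[[[0,-3.8,0.25,0],[0,-3.8,0.25,0],[0,-3.8,0.25,0],[0,-3,0.2,0],[0,-1,0.1,0],[0,0,0,0],[0,0,0,0],[0,0,0,0]]]'
python3 go.py 523.5 239.2 47 -1.546
```

```text
time: 12.75
tool_pos: [538.6, 85.3, 211.6]
tcp_rot: [0.019, 1.569, -3.098]
contact_force: [0.8, -0.0, 0.6]
grip_width: 64.0
time: 13.42
tool_pos: [525.3, 235.8, 212.2]
tcp_rot: [0.833, 1.569, -2.285]
contact_force: [0.1, 0.1, -0.6]
grip_width: 64.3
t 13.42 tcp [525.3 235.8 212.2] F [ 0.1  0.1 -0.6] w 64.3 q [ 0.29  0.45  1.4  -0.    1.29  1.84]
tool y dir -1.5471 tilt [-0.0009 -0.001 ] 
 [[-0.001  0.024 -1.   ]
 [-0.001 -1.    -0.024]
 [-1.     0.001  0.001]]
delta now cm [16.515 -0.36   0.155] turn about x -0.0011
delta after turn [16.515 -0.36   0.155]
```

```bash
python3 -m handwheel '[[[2,-0.36,0.15,0],[3.5,0,0,0],[3,0,0,0],[1,0,0,0],[0,0,0,0],[0,0,0,0],[0,0,0,0]]]'
python3 go.py 523.5 239.2 47 -1.546;python3 - <<'E'
from h import *
p,d=bot.capture("wrist"); cv2.imwrite("pics/w4.png",p[:,:,::-1])
W=cloud("wrist",d); X,Y,Z=W[...,0],W[...,1],W[...,2]
m=(np.arange(420)[:,None]<245)&(Z>64)&(Z<75)&(X>540)&(X<600)&(abs(Y-239)<35)
for a in (550,560,570):
    q=m&(abs(X-a)<4); print(a,Y[q].min(),Y[q].max())
print(X[m].max())
E
```

```text
time: 14.0
tool_pos: [525.0, 240.5, 119.7]
tcp_rot: [-2.925, 1.567, 0.24]
contact_force: [-0.7, 0.0, 0.3]
grip_width: 64.1
t 14.0 tcp [525.  240.5 119.7] F [-0.7  0.   0.3] w 64.1 q [ 0.3   0.54  1.53 -0.    1.08  1.84]
tool y dir -1.5469 tilt [0.0033 0.0008] 
 [[ 0.003  0.024 -1.   ]
 [ 0.001 -1.    -0.024]
 [-1.    -0.001 -0.003]]
delta now cm [7.269 0.136 0.179] turn about x -0.0009
delta after turn [7.269 0.136 0.18 ]
550 215.70235595333438 264.83043940227344
560 215.79010013272165 265.5423328466575
570 215.91083005586958 266.1295906806259
584.1248730043914
```

View pics/w4.png

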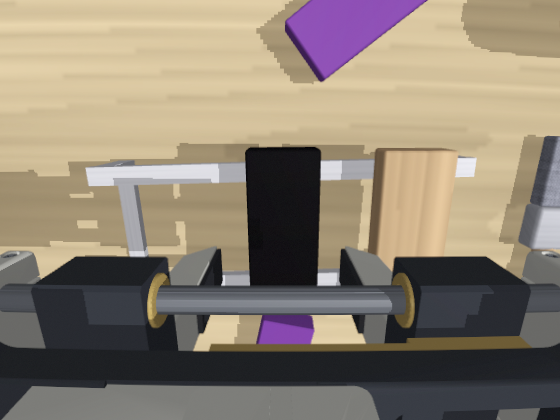

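Black (columns 248-320) is centred between the fingers, and bare starts at column 373, clear of the right finger. Descending.

```bash
python3 -m handwheel '[[[2,0.05,0.12,0],[2,0,0,0],[1.6,0,0,0],[1,0,0,0],[0.6,0,0,0],[0,0,0,0],[0,0,0,0]]]'; python3 go.py 523.8 239.6 47 -1.546
```

```text
time: 14.63
tool_pos: [523.0, 240.5, 46.5]
tcp_rot: [-2.922, 1.569, 0.244]
contact_force: [-0.6, 0.4, -0.0]
grip_width: 64.4
t 14.63 tcp [523.  240.5  46.5] F [-0.6  0.4 -0. ] w 64.4 q [ 0.3   0.63  1.6  -0.    0.91  1.84]
tool y dir -1.546 tilt [0.0013 0.0003] 
 [[ 0.001  0.025 -1.   ]
 [ 0.    -1.    -0.025]
 [-1.    -0.    -0.001]]
delta now cm [-0.047  0.089 -0.083] turn about x 0.0
delta after turn [-0.047  0.089 -0.083]
```

```bash
python3 -m handwheel '[[[-0.2,0.05,-0.05,0],[0,0,0,0]]]';python3 go.py 523.8 239.6 48 -1.546|head -1; python3 -m handwheel '[[[0,0,0,0],[0,0,0,0],[0,0,0,0],[0,0,0,0],[0,0,0,0]]]' 0
python3 -m handwheel '[[[-2,0,0,0],[-3,0,0,0],[-4,0,0,0],[-4,0,0,0],[-1,0,0,0],[0,0,0,0]]]'
python3 go.py 569.7 -201.8 190 -1.602
```

```text
time: 14.8
tool_pos: [523.8, 240.0, 49.1]
tcp_rot: [-2.918, 1.568, 0.248]
contact_force: [-0.2, 0.6, -0.0]
grip_width: 64.2
t 14.8 tcp [523.8 240.   49.1] F [-0.2  0.6 -0. ] w 64.2 q [ 0.3   0.62  1.6  -0.    0.92  1.84]
time: 15.22
tool_pos: [523.0, 239.7, 48.0]
tcp_rot: [2.88, 1.57, -0.237]
contact_force: [-1.3, -0.6, 2.9]
grip_width: 49.8
time: 15.72
tool_pos: [524.5, 240.4, 191.1]
tcp_rot: [-2.866, 1.564, 0.3]
contact_force: [-0.3, 0.0, -1.1]
grip_width: 49.7
t 15.72 tcp [524.5 240.4 191.1] F [-0.3  0.  -1.1] w 49.7 q [0.3  0.46 1.44 0.   1.23 1.84]
tool y dir -1.546 tilt [0.0069 0.0021] 
 [[ 0.007  0.025 -1.   ]
 [ 0.002 -1.    -0.025]
 [-1.    -0.002 -0.007]]
delta now cm [ 0.052 44.32  -3.416] turn about x 0.056
delta after turn [ 0.052 44.059 -5.894]
```

```bash
python3 -m handwheel '[[[0,2,-0.27,0.056],[0,3.8,-0.51,0],[0,3.8,-0.51,0],[0,3.8,-0.51,0],[0,3.8,-0.51,0],[0,3.8,-0.51,0],[0,3.8,-0.51,0],[0,3.8,-0.51,0]]]'
python3 -m handwheel '[[[0,3.8,-0.51,0],[0,3.8,-0.51,0],[0,3.8,-0.51,0],[0,3.0,-0.4,0],[0,1,-0.1,0],[0,0,0,0],[0,0,0,0],[0,0,0,0]]]'
python3 -m handwheel '[[[0,0,0,0],[0,0,0,0],[0,0,0,0]]]'
python3 go.py 569.7 -201.8 138 -1.602
```

```text
time: 16.38
tool_pos: [552.1, -48.6, 185.0]
tcp_rot: [-0.211, 1.566, 2.9]
contact_force: [1.3, 0.0, -0.4]
grip_width: 49.9
time: 17.05
tool_pos: [568.4, -199.9, 186.5]
tcp_rot: [-0.637, 1.568, 2.474]
contact_force: [-0.0, 0.6, -0.3]
grip_width: 49.8
time: 17.3
tool_pos: [569.1, -200.5, 187.9]
tcp_rot: [2.946, 1.571, -0.226]
contact_force: [-0.3, 0.6, -2.1]
grip_width: 49.6
t 17.3 tcp [ 569.1 -200.5  187.9] F [-0.3  0.6 -2.1] w 49.6 q [-0.47  0.52  1.36  0.    1.27  1.13]
tool y dir -1.6004 tilt [ 0.0002 -0.    ] 
 [[ 0.   -0.03 -1.  ]
 [-0.   -1.    0.03]
 [-1.    0.   -0.  ]]
delta now cm [ 4.99   0.131 -0.066] turn about x 0.0016
delta after turn [ 4.99   0.131 -0.066]
```

```bash
python3 -m handwheel '[[[1.5,0.13,-0.03,0],[2,0,0,0],[1.1,0,0,0],[0.3,0,0,0],[0,0,0,0],[0,0,0,0],[0,0,0,0]]]'
python3 - <<'E'
from h import *
p,d=bot.capture("wrist"); W=cloud("wrist",d); X,Y,Z=W[...,0],W[...,1],W[...,2]
cv2.imwrite("pics/w5.png",p[:,:,::-1])
hsv=cv2.cvtColor(p,cv2.COLOR_RGB2HSV);H,S,V=[hsv[...,i].astype(int) for i in range(3)]
r=(Z>152)&(Z<170)&(np.arange(420)[:,None]<245)&(X>560)&(X<660)&(abs(Y+202)<32)
print(r.sum(),np.percentile(X[r],[1,50,99]),np.median(Z[r]))
for a in (600,610,620):
  q=r&(abs(X-a)<4)
  if q.any(): print(a,Y[q].min(),Y[q].max(),(Y[q].min()+Y[q].max())/2, "want",-201.6-0.031*(a-569.7))
E
python3 go.py 569.5 -201.8 138 -1.602
```

```text
time: 17.88
tool_pos: [569.8, -203.2, 139.9]
tcp_rot: [2.666, 1.569, -0.507]
contact_force: [0.1, -0.3, -0.8]
grip_width: 49.7
9767 [591.01416481 612.06889101 630.50513289] 160.26626206925738
600 -228.08119812582382 -178.28367792050565 -203.18243802316474 want -202.5393
610 -228.6131303821043 -178.66979154063307 -203.6414609613687 want -202.8493
620 -229.0951625473394 -178.7786354063282 -203.9368989768338 want -203.1593
t 17.93 tcp [ 569.8 -203.2  139.9] F [ 0.2 -0.9 -1.4] w 49.7 q [-0.47  0.56  1.42 -0.    1.16  1.13]
tool y dir -1.6019 tilt [ 0.0019 -0.0011] 
 [[ 0.002 -0.031 -1.   ]
 [-0.001 -1.     0.031]
 [-1.     0.001 -0.002]]
delta now cm [ 0.187 -0.143  0.035] turn about x 0.0001
delta after turn [ 0.187 -0.143  0.035]
```

View pics/w5.png

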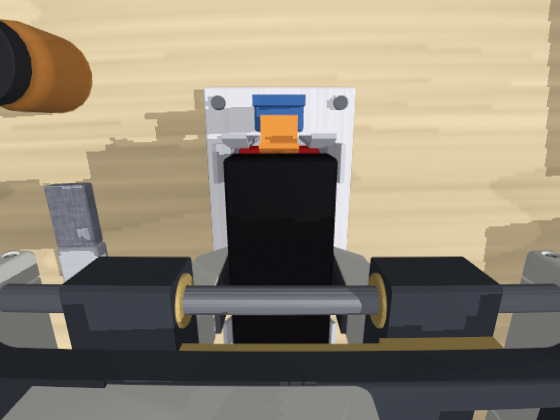

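Black (columns 225-338) is over the well, centred on the catch at column 280, with the red blank latched below it. Its centreline is about 0.8 mm off, which I'll correct on the way down.

```bash
python3 -m handwheel '[[[0,-0.08,0,0],[0.6,0,0,0],[0.6,0,0,0],[0.5,0,0,0],[0.3,0,0,0],[0,0,0,0],[0,0,0,0]]]'
python3 go.py 569.5 -202 74.5 -1.602
python3 -m handwheel '[[[0.4,0,0,0],[0.5,0,0,0],[0.5,0,0,0],[0.5,0,0,0]]]'
python3 go.py 569.5 -202 74.5 -1.602
```

```text
time: 18.52
tool_pos: [569.1, -202.2, 118.3]
tcp_rot: [-0.312, 1.57, 2.798]
contact_force: [0.5, 0.6, -0.3]
grip_width: 49.7
t 18.52 tcp [ 569.1 -202.2  118.3] F [ 0.5  0.6 -0.3] w 49.7 q [-0.47  0.58  1.44 -0.    1.12  1.13]
tool y dir -1.602 tilt [-0.0005  0.0002] 
 [[-0.001 -0.031 -1.   ]
 [ 0.    -1.     0.031]
 [-1.    -0.     0.001]]
delta now cm [ 4.385 -0.018 -0.042] turn about x -0.0
delta after turn [ 4.385 -0.018 -0.042]
time: 18.85
tool_pos: [570.3, -202.6, 100.5]
tcp_rot: [2.732, 1.567, -0.441]
contact_force: [2.2, -0.4, 4.7]
grip_width: 50.1
t 18.85 tcp [ 570.3 -202.6  100.5] F [ 2.2 -0.4  4.7] w 50.1 q [-0.47  0.6   1.46  0.    1.07  1.13]
tool y dir -1.6021 tilt [ 0.0031 -0.0015] 
 [[ 0.003 -0.031 -1.   ]
 [-0.001 -1.     0.031]
 [-1.     0.001 -0.003]]
delta now cm [ 2.595 -0.066  0.09 ] turn about x -0.0001
delta after turn [ 2.595 -0.066  0.09 ]
```

```bash
python3 -m handwheel '[[[0.5,0,0,0],[0.5,0,0,0],[0.5,0,0,0],[0.4,0,0,0]]]'; python3 -m handwheel '[[[0.4,0,0,0],[0.2,0,0,0],[0.1,0,0,0],[0,0,0,0],[0,0,0,0]]]';python3 go.py 569.7 -201.6 74.5 -1.602 
```

```text
time: 19.18
tool_pos: [570.3, -202.7, 81.2]
tcp_rot: [2.746, 1.568, -0.427]
contact_force: [1.6, -0.5, 8.2]
grip_width: 49.6
time: 19.6
tool_pos: [570.3, -202.7, 74.4]
tcp_rot: [2.728, 1.568, -0.445]
contact_force: [2.4, -0.3, 5.6]
grip_width: 49.5
t 19.6 tcp [ 570.3 -202.7   74.4] F [ 2.4 -0.3  5.6] w 49.5 q [-0.47  0.63  1.49  0.    1.02  1.13]
tool y dir -1.6021 tilt [ 0.0027 -0.0013] 
 [[ 0.003 -0.031 -1.   ]
 [-0.001 -1.     0.031]
 [-1.     0.001 -0.003]]
delta now cm [-0.012 -0.105  0.06 ] turn about x -0.0001
delta after turn [-0.012 -0.105  0.06 ]
```

```bash
python3 -m handwheel '[[[0.1,0,0,0],[0,0,0,0],[0,0,0,0]]]'; python3 -m handwheel '[[[0,0,0,0],[0,0,0,0],[0,0,0,0],[0,0,0,0]]]' 0.75
python3 -m handwheel '[[[-2,0,0,0],[-3,0,0,0],[-4,0,0,0],[-4,0,0,0],[-1,0,0,0],[0,0,0,0]]]'
python3 -m handwheel '[[[0,0,2,0],[0,0,2,0],[0,0,1,0],[0,0,0,0],[0,0,0,0],[0,0,0,0],[0,0,0,0]]]'
python3 chk.py; ls -t pics | head -3; python3 go.py 569 -202 220 -1.602|head -2
```

```text
time: 19.85
tool_pos: [570.3, -202.7, 73.5]
tcp_rot: [2.742, 1.568, -0.431]
contact_force: [2.3, -0.7, 5.7]
grip_width: 49.7
time: 20.18
tool_pos: [568.7, -202.0, 72.1]
tcp_rot: [-0.361, 1.569, 2.749]
contact_force: [0.6, -0.2, 0.1]
grip_width: 68.0
time: 20.68
tool_pos: [570.8, -202.9, 216.8]
tcp_rot: [2.694, 1.563, -0.479]
contact_force: [-0.9, 0.6, -0.2]
grip_width: 68.8
time: 21.27
tool_pos: [519.8, -200.6, 212.0]
tcp_rot: [-0.568, 1.57, 2.542]
contact_force: [0.1, 0.5, 0.9]
grip_width: 68.7
t 21.3167 table -0.34748036947701166
black 7936 rect (array([ 571.7, -202.2]), array([119.2,  50.9], dtype=float32), np.float32(3.1071)) zmed 99.63 plane [2.210000e-02 4.000000e-04 1.007138e+02]
orange 1052 x 623.1 649.6 y -203.5 z 98.7 123.5
orange 732 x 489.7 516.2 y -199.5 z 97.9 123.5
chk_p.npy
chk_W.npy
chk_2131.png
t 21.32 tcp [ 519.7 -200.6  212.1] F [-0.7  0.2 -0.1] w 68.7 q [-0.51  0.41  1.46  0.    1.27  1.1 ]
tool y dir -1.6017 tilt [-0.0004  0.0002]
```

View pics/chk_2131.png

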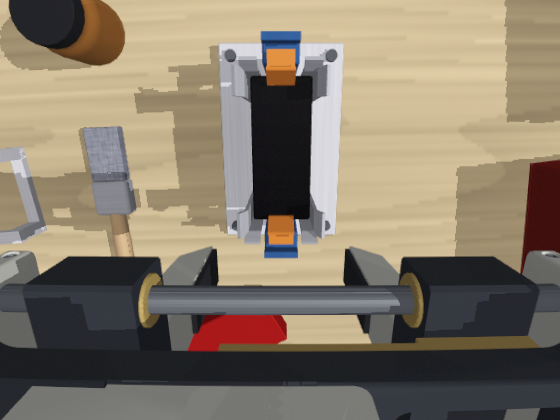

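```bash
python3 - <<'E'
from h import *
W=np.load("pics/chk_W.npy");p=np.load("pics/chk_p.npy");X,Y,Z=W[...,0],W[...,1],W[...,2]
r=(p.max(2)<60)&(Z>92)&(Z<106)&(abs(Y+202)<22)&(abs(X-570)<50)
q=W[r];A=np.c_[q[:,:2]-[570,-202],np.ones(len(q))];print(np.linalg.lstsq(A,q[:,2],rcond=None)[0],len(q))
p,d=bot.capture("top");W=cloud("top",d);X,Y,Z=W[...,0],W[...,1],W[...,2]
cv2.imwrite("pics/top9.png",p[:,:,::-1])
m=(abs(X-525)<100)&(abs(Y-148)<45)&(Z>62)&(Z<78);print("bare",rect(W,m))
j=(abs(X-680)<60)&(abs(Y+3)<60)&(Z>70);print("jar",W[j].mean(0),j.sum())
j=(abs(X-500)<120)&(abs(Y-3)<50)&(Z>6)&(Z<60);q=W[j];print("brush",q.min(0).round(),q.max(0).round())
p,d=bot.capture("scene");cv2.imwrite("pics/scene9.png",cv2.resize(p[200:340,150:350],None,fx=4,fy=4,interpolation=cv2.INTER_CUBIC)[:,:,::-1])
E
```

```text
[-1.47500953e-03 -1.05682696e-03  9.96576545e+01] 6281
bare (array([524.7, 148.8]), array([120.4,  50.7], dtype=float32), np.float32(0.0336))
jar [690.25439742  -9.13021917  83.93145833] 387
brush [382. -47.   6.] [609.  44.  29.]
```

View pics/scene9.png

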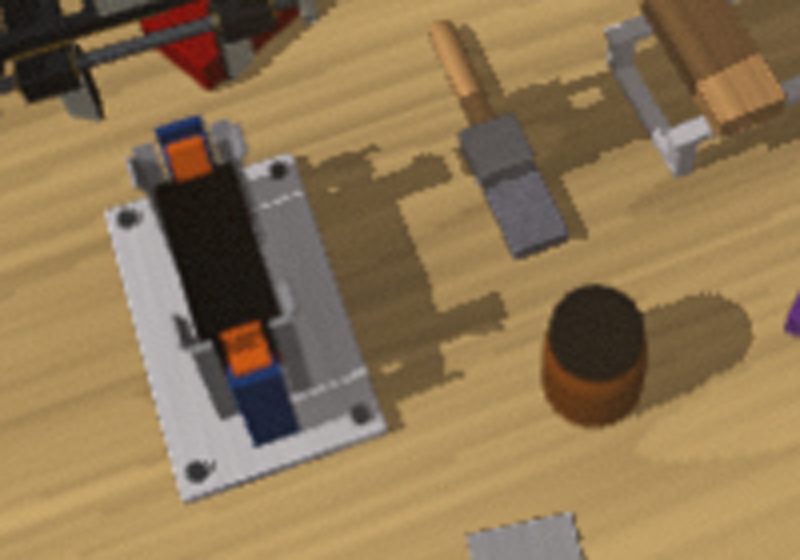

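Black is level with its top at 99.7 mm and both catches are closed over it. The bare blank, brush and jar look unmoved, and the gripper is clear. Handing in.

```bash
python3 -c "
from plant import bot
print(bot.get_obs()['dq'].round(4) if hasattr(bot.get_obs()['dq'],'round') else '', bot.get_obs()['time']); print(bot.close_job())"
```

```text
[-0.0007 -0.0034  0.0025 -0.0009  0.0008  0.0008] 21.4167
the job is handed in; nothing more can be done
None
```

Both blanks are in the magazine under the catches, red at the bottom and black on top. I handed the job in at 21.4 s of the 67 s allowed. I pressed each one home while still gripping it, then let go.

**Red:** after letting go, its top measured 99.7 mm, so its underside is about 76 mm. Both catch tips sat about 54 mm from the well's centre, which means they were fully closed.

**Black:** its top also measured 99.7 mm and was level to about 0.002 rad. It is centred about 2 mm off along the well and under 1 mm off across it, and both catches are closed over it.

**Other objects:** the bare blank and the jar measured within 0.5 mm of where they started. The gripper was about 80 mm clear of everything and at rest.

**Checks that disagreed or were not made:**
- **First plane fits:** after each press, my first fit suggested a tilt (0.059 for red, 0.022 for black) because it picked up stray pixels. A tighter fit showed black level; I did not repeat it for red.
- **Brush:** its last size reading came out too large because I didn't isolate it from its surroundings. I judged it unmoved from the pictures only.
- **Red under black:** once covered, red's height and the follower's travel were not measured. I inferred them from black's height and from the upward force of 5.7 N just before I let go.

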